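Clamp the glue-up

TASK

The strips glued together in the wooden jig need clamping: first swing the jig's hinged cheek fully shut against them, then squeeze the orange spring clamp off the rack and clip it over the jig's top edge, across both cheek and fence, square to the edge, pushed fully down and centred on the green mark. Leave the blue clamp on the rack and do not shift or knock over the glue bottle, jar or screwdriver.

Things in the scene. Friction and masses are not known exactly. Their poses are not given: they have to be found in the camera images.
- jig: Wooden gluing jig fixed to the bench. Origin: centre of its underside; z up, x away from the robot at yaw 0, y along its top edge. Base 110 x 170 x 20 mm. On it, 160 mm long in y, a sandwich 24 mm thick: fixed fence at x = +3 to +12 mm, glued strips at x = -3 to +3 (top z = 105), shut cheek at x = -12 to -3. Two blocks behind the fence (x = 11 to 45, y = +-60) are 54 mm high.
- jig_edge (a point): Middle of the top edge of the 24 mm sandwich (fence and shut cheek), 120 mm above the bench; axes as the jig's.
- cheek (a joint): Angle of the jig's dark wooden cheek (9 x 160 x 96 mm), hinged along y at its lower outer edge (jig x = -12 mm, z = 22 mm). 0 = upright, shut against the strips; positive = leaning out to the jig's -x side, at most 1.1 rad. Stiff hinge (0.07 N m): stays where it is left. Shut by pushing its outer face to the jig's +x.
- cheek_top (a point): Middle of the cheek's top edge, 98 mm from the hinge line.
- mark: Bright green painted band, 14 mm wide along y, over the top and 30 mm down the faces of the fence: where the clamp must sit. Origin: middle of the band, on the fence's top face (7.5 mm to the +x side of the middle of the 24 mm sandwich); axes as the jig's.
- rack: Wooden clamp rack fixed to the bench. Origin: centre of its underside; y along it. Foot 100 x 220 x 18 mm, with an upright board 12 mm thick (x = -6 to +6 mm), 220 mm long, top edge at z = 100 mm. The two clamps sit astride its top edge, jaws down.
- clamp: Spring clamp, grey arms, orange handle tips and jaw pads; 26 mm wide (y), 103 mm tall, 80 g; like a big clothes peg, jaws down, handles up. Origin: middle of the hinge pin; z up to the handles, y along the pin, x across the jaws. Pads: round bars 12 mm thick at z = -45 mm, 12 mm apart on the rack. Its round core (radius 9 mm) rests on the edge when fully down: origin then 9 mm above the edge.
- clamp_grip (a point): Point midway between the orange clamp's two handle tips, 47 mm above its origin. Each tip is a round bar 10 mm thick, 26 mm long in y; 62 mm over their outsides (along x) while on the rack.
- clamp_far (a joint): Angle each arm of the orange clamp is turned: 0 = pads 12 mm apart (on the rack), grows as the handles are squeezed, stop at 0.32. Pad gap = 12 mm + 90 mm per rad; width over handles = 62 mm - 94 mm per rad (41 mm gives a 32 mm gap). 0.133 when gripping the 24 mm jig. Squeezing takes 7 to 13 N; the spring shuts the jaws.
- spare: Same clamp with blue handle tips and pads, on the same rack 90 to 130 mm beside the orange one, on either side. Origin and axes as for the orange clamp. Stays there.
- glue: White glue bottle with a red cap, 54 mm in diameter, 150 mm tall, loose. Origin: centre of its underside. Bystander.
- jar: Amber screw jar, 64 mm in diameter, 80 mm tall, loose. Origin: centre of its underside. Bystander.
- screwdriver: Screwdriver with a wooden handle, 190 mm long, lying on the bench along its x. Origin: middle, at its underside. Bystander.
Mind the look-alikes: they are no part of the job. What is shaped like the jig but purple or turquoise is not meant.

How it is judged:
By the outcome, as a careful person would: the job done as asked, in the order asked, and still so for the second after the job is handed in, with the robot touching nothing.
It also fails if it takes over 54 s, if anything falls off the work surface, if the arm or the gripper's body presses on something with over 40 N, if the wrist force passes 120 N, or if a joint passes its speed limit or range.

ROBOT

A 6-joint arm with a two-finger parallel gripper is mounted at the origin on the work surface. World frame = base frame: x ahead of the robot, y to its left, z up, the work surface at z = 0. Lengths are in m, angles in rad, forces in N, time in s.
With the tool pointing down it reaches from about 0.3 to 0.875 m from the base axis. Payload 6.4 kg.
Tool frame: the origin (TCP) lies midway between the tips of the shut fingers; the grasp point (between the pads) lies 19 mm behind it (ctrl.tcp_to_grasp is the distance from the TCP to the grasp point, in m); z points along the fingers, y is the direction in which the jaws open and shut (so a half turn about z gives the same grasp; the last joint's range is limited). The gripper opens to 85 mm and grips with 20 to 120 N. Pads are 22 mm wide; open, the fingers measure 114 mm over their backs; the gripper's body (76 mm by 85 mm) begins 54 mm behind the grasp point. The pads swing forward as they close: fully open they stand 13 mm farther back than shut.
Start: joints at [-1.344, 0.181, 1.607, -0, 1.354, -0.206], TCP at [0.241, -0.522, 0.231] pointing down, gripper open.
Joint ranges: [-2.99, 2.99], [-0.89, 2.07], [0.3, 2.58], [-1.14, 4.28], [0, 2.63], [-3.12, 3.12]. Speed limits (rad/s): [2.57, 2.57, 3.01, 3.14, 3.14, 3.14].

INTERFACE

Orientations are given as a unit quaternion [w, x, y, z].
In Python, from bench import monitor, imaging, order, spotter, ctrl gives the robot as it stands.
- The arm moves only by the shell command python3 -m pendant 'ROWS'. ROWS is JSON, a list that holds one entry, the list of rows, each a list of 5 numbers: the shift along the world's x, y, z in mm, then the turn about the world's z in degrees, then the finger opening in mm, from 0 to 85.4. A call has 1 to 8 rows; each row shifts and turns the commanded pose from where the row before left it; what a row does not reach is not made up. A row lasts 1/8 s, in which the tool goes at most 62.5 mm and 10.7 degrees, less where a joint would pass 70% of its speed; a pose out of reach is approached as far as the arm can. A call with a gripper value outside its range is refused whole. The fingers move at their own pace and stop on an object; the grip force is fixed at half the most. Time passes only in rows, so rows that do not move let the fingers close. It gives the time, the measured TCP pose, the force and the opening at its end, in the units of the state.
- monitor.get_obs(): the state, without advancing time (a new reading comes with each control period).
- imaging.camera(name): name is "scene" or "top"; returns a dict with "img" (420x560x3 uint8, red, green, blue), "vfov" (degrees; the focal length in pixels is half the picture's height over the tangent of half this angle, whatever the lens; pixels are square), "cx", "cy" (the principal point, pixels), "distortion" ([k1, k2, p1, p2, k3] as OpenCV has them; the pictures are not rectified), "origin" and "orientation" of the camera in the world. Camera axes: x right, y down, z forward; pixel columns grow to the right and rows downward; lengths in m; the calibration is good to about 2 mm. A picture is of the moment at which its call begins. There is no depth.
- order.hand_in(): hands the job in, once; it reports no verdict.
Trained networks look in the newest picture that a camera, given by its name, has taken for a name from the list of things; names that differ only in an ending like _2 or _b are one class to them, and where a whole thing is asked for, a point or a joint stands for the part that bears it (a point fixed in the world has none). Each returns a list of dicts, best first, with "confidence" (0 to 1); they miss things now and then, are a little off and sometimes report something else, mostly with a low value. They report only what shows in the picture. A call takes as long as a camera call. They do not tell look-alikes from the thing itself.
- spotter.recognise(camera, thing): "at" ([x, y, z] in m, in the coordinates of the camera as it stood for that picture, good to about 4 mm: the middle of the surface that is visible of it).
- spotter.tip_of(camera, thing): "at" ([x, y, z] in m, in the coordinates of the camera as it stood for that picture, good to about 4 mm: a listed point, or the origin of a listed thing).
The state is a dict: "time_s": time; "q": joint angles; "dq": joint speeds; "joint_efforts": joint torques, N m; "eef_pos": TCP position; "eef_rot": TCP orientation; "wrist_force": force on the tool from outside, world axes, zero at the start; "torque": the same for the moment, N m; "opening": opening from 0.0 (shut) to 1.0 (fully open).
Only numpy, scipy, OpenCV 4.12 (cv2) and the standard library are available. Lean on these libraries where they do the work, as an engineer would, in place of code of your own. Each camera call takes 0.05 s, during which the arm holds its last target. There are 200 camera calls.

## Working session

There is one attempt and no reset: what is moved stays moved. The work goes in short steps, Python scripts to look and compute and a shell command to move; the robot and the scene stay as the last step left them, time stands still between calls to the robot, and variables do not carry over. Pictures are saved under pics/ and viewed, about 8 in all and at most 12, crops included, and the job is handed in when it is done.

```bash
mkdir -p pics; cat > h.py <<'E'
import numpy as np, cv2
from scipy.spatial.transform import Rotation as R
from bench import monitor, imaging, order, spotter, ctrl
def RT(c):
    w,x,y,z=c["orientation"]; return R.from_quat([x,y,z,w]).as_matrix(), np.array(c["origin"])
def KD(c):
    f=210/np.tan(np.radians(c["vfov"])/2)
    return np.array([[f,0,c["cx"]],[0,f,c["cy"]],[0,0,1]]), np.array(c["distortion"],float)
def proj(c,P):
    Rm,o=RT(c);K,D=KD(c); X=(np.atleast_2d(P)-o)@Rm
    return cv2.projectPoints(X.reshape(-1,1,3),np.zeros(3),np.zeros(3),K,D)[0].reshape(-1,2)
def ray_z(c,uv,z):
    Rm,o=RT(c);K,D=KD(c)
    n=cv2.undistortPoints(np.array(uv,float).reshape(-1,1,2),K,D).reshape(-1,2)
    d=np.c_[n,np.ones(len(n))]@Rm.T
    return o+d*((z-o[2])/d[:,2])[:,None]
def find(cam,c,things,fn="tip_of"):
    Rm,o=RT(c)
    for t in things:
        for r in getattr(spotter,fn)(cam,t)[:3]:
            p=Rm@np.array(r["at"])+o
            print(cam,fn,t,round(r["confidence"],2),np.round(p*1000).astype(int),"px",np.round(proj(c,p)[0]).astype(int))
def save(c,name,crop=None,s=1):
    im=c["img"][:,:,::-1]
    if crop: x0,y0,x1,y1=crop; im=im[y0:y1,x0:x1]
    cv2.imwrite("pics/"+name,cv2.resize(im,None,fx=s,fy=s,interpolation=cv2.INTER_CUBIC))
E
python3 - <<'E'
from h import *
o=monitor.get_obs();print(o["time_s"],o["eef_pos"],o["eef_rot"],ctrl.tcp_to_grasp)
cs={}
for n in("scene","top"):
    c=imaging.camera(n);cs[n]=c;save(c,n+"0.png",s=1.4);print(n,np.round(c["origin"],3))
    find(n,c,["jig","jig_edge","cheek_top","mark","rack","clamp","clamp_grip","spare","glue","jar","screwdriver"])
    np.save(n+".npy",c,allow_pickle=True)
print(monitor.get_obs()["time_s"])
E
```

```text
0.0 [ 0.2410536  -0.52141865  0.23036301] [-8.81670600e-04  9.76673648e-01  2.14727289e-01 -9.04301650e-06] 0.0187
scene [1.215 0.168 0.882]
scene tip_of jig 0.95 [ 561 -220    2] px [188 232]
scene tip_of jig 0.92 [ 760 -300    2] px [117 294]
scene tip_of jig 0.8 [ 307 -162    3] px [246 164]
scene tip_of jig_edge 0.89 [ 763 -305  121] px [ 99 261]
scene tip_of jig_edge 0.8 [ 564 -226  122] px [178 196]
scene tip_of jig_edge 0.65 [ 304 -165  122] px [242 127]
scene tip_of cheek_top 0.85 [ 750 -306  126] px [101 254]
scene tip_of cheek_top 0.65 [ 503 -218  110] px [192 181]
scene tip_of cheek_top 0.58 [310 271 120] px [422 160]
scene tip_of mark 0.5 [ 575 -214  118] px [181 202]
scene tip_of rack 0.61 [537 220   0] px [380 265]
scene tip_of clamp 0.59 [471   4   2] px [292 222]
scene tip_of clamp 0.55 [ 575 -212  118] px [182 202]
scene tip_of clamp_grip 0.62 [538 155 155] px [359 212]
scene tip_of spare 0.87 [535 279 108] px [418 238]
scene tip_of jar 0.56 [800 120   1] px [309 362]
scene tip_of jar 0.25 [539 157 156] px [360 212]
scene tip_of screwdriver 0.89 [470   4   1] px [292
[... 259 characters left out ...]
 [309 263 121] px [174 293]
top tip_of jig_edge 0.67 [ 561 -227  124] px [366 192]
top tip_of cheek_top 0.8 [309 270 120] px [171 293]
top tip_of cheek_top 0.79 [ 749 -307  120] px [395 120]
top tip_of cheek_top 0.79 [ 292 -164  117] px [343 299]
top tip_of mark 0.37 [ 570 -215  119] px [361 189]
top tip_of mark 0.26 [ 564 -225  121] px [365 191]
top tip_of clamp 0.81 [535 155 109] px [217 204]
top tip_of clamp_grip 0.67 [537 158 153] px [213 202]
top tip_of spare 0.83 [542 279 107] px [170 202]
top tip_of glue 0.59 [777 -52  -2] px [295 122]
top tip_of jar 0.9 [797 122  -2] px [235 116]
top tip_of jar 0.61 [468   1   1] px [278 230]
top tip_of screwdriver 0.61 [468   1  -3] px [278 230]
1.2
```

View pics/scene0.png

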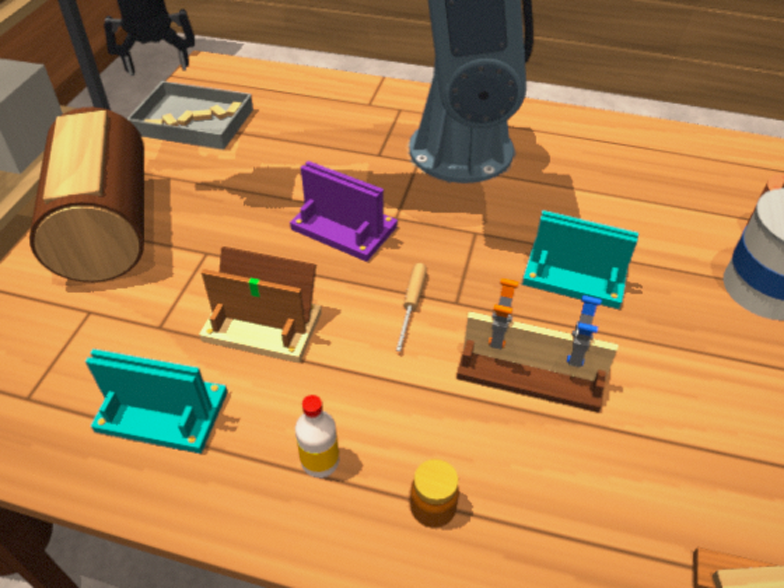

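View pics/top0.png

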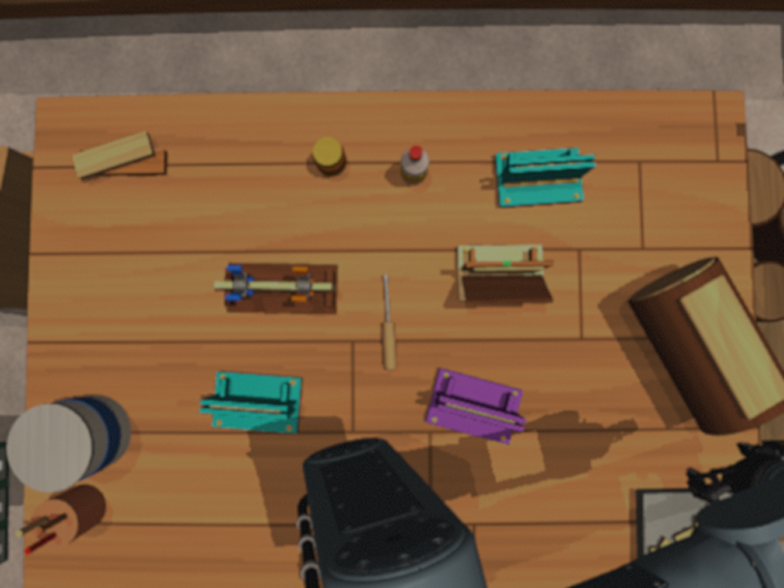

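The real wood jig is centred near px (505,270) in the 1.4x top view, with its cheek leaning toward the robot. The green mark is at (507,263). The orange clamp is at (301,286), with the blue one to its left. Next I refine the mark, the yaw and the clamp tips from colour.

```bash
python3 - <<'E'
from h import *
cs={n:np.load(n+".npy",allow_pickle=True).item() for n in("scene","top")}
for n,c in cs.items():
    hsv=cv2.cvtColor(c["img"],cv2.COLOR_RGB2HSV)
    for nm,lo,hi,z in(("green",(50,150,100),(70,255,255),.12),("orange",(8,215,170),(20,255,255),.159),("blue",(105,150,90),(125,255,255),.159)):
        m=cv2.inRange(hsv,lo,hi)
        k,l,s,ce=cv2.connectedComponentsWithStats(m)
        for i in range(1,k):
            if s[i,4]>8 and 140<ce[i,0]<440 and 150<ce[i,1]<270: print(n,nm,s[i],np.round(ce[i],1),np.round(ray_z(c,[ce[i]],z)[0]*1000,1))
c=cs["top"]
a=c["img"][165:225,315:405,::-1];b=c["img"][180:230,145:245,::-1]
a=cv2.resize(a,(540,360),interpolation=cv2.INTER_CUBIC);b=cv2.resize(b,(480,240),interpolation=cv2.INTER_CUBIC)
out=np.zeros((600,540,3),np.uint8);out[:360]=a;out[360:,:480]=b;cv2.imwrite("pics/z1.png",out)
E
```

```text
scene green [178 199   7  13  69] [181.2 204.5] [ 583.8 -210.   120. ]
scene orange [358 199  12  14 114] [362.8 205. ] [522.3 159.  159. ]
scene orange [353 217  13   7  54] [359.  220.2] [564.3 157.9 159. ]
scene blue [416 211  13  14 124] [421.  217.3] [525.  274.2 159. ]
scene blue [413 231  13   8  72] [418.8 234.1] [569.2 273.3 159. ]
top blue [163 190   9   4  33] [167.3 191.4] [563.8 271.3 159. ]
top blue [177 207   4   4  11] [178.2 208.2] [521.9 243.8 159. ]
top blue [162 210  10   5  40] [166.6 211.8] [513.1 272.6 159. ]
```

View pics/z1.png

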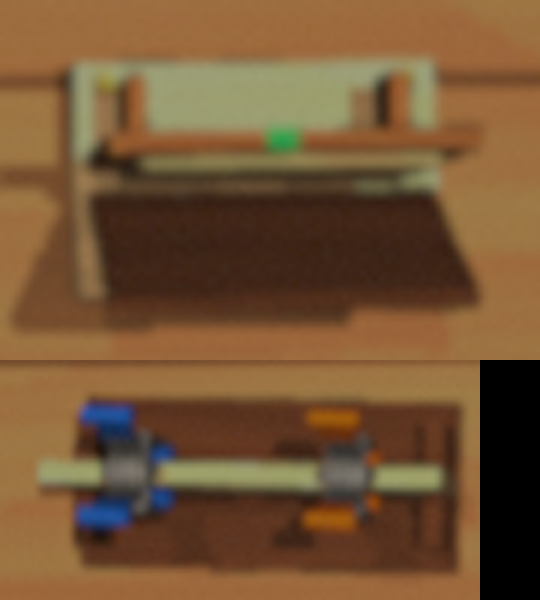

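```bash
python3 - <<'E'
from h import *
c=np.load("top.npy",allow_pickle=True).item()
A=lambda u,v:[315+u/6-.5+.5/6,165+v/6-.5+.5/6]
B=lambda u,v:[145+u/4.8-.4,180+(v-360)/4.8-.4]
def line(p,q): 
    d=(q-p);print(np.round(p*1e3,1),np.round(q*1e3,1),"len",np.linalg.norm(d[:2])*1e3,"yaw",np.degrees(np.arctan2(-d[0],d[1])))
f=ray_z(c,[A(480,133),A(106,143)],.12);line(*f);print("fence mid",f.mean(0)*1e3)
b=ray_z(c,[A(436,60),A(72,63)],.02);line(*b);b=ray_z(c,[A(72,63),A(80,298)],.02);print("base L",b*1e3)
print("green",ray_z(c,[A(283,140)],.12)*1e3)
r=ray_z(c,[B(443,478),B(38,472)],.1);line(*r)
t=ray_z(c,[B(332,418),B(330,520)],.156);print(t*1e3,t.mean(0)*1e3)
t=ray_z(c,[B(106,415),B(102,517)],.156);print("blue",t*1e3,t.mean(0)*1e3)
h=ray_z(c,[A(92,195),A(435,195)],.022);print("hinge",h*1e3)
for z in(.06,.07,.08,.09,.1): print(z,ray_z(c,[A(105,298),A(478,304)],z)*1e3)
E
```

```text
[ 574.8 -300.9  120. ] [ 571.7 -140.9  120. ] len 159.97251959936366 yaw 1.1219655516947902
fence mid [ 573.27139022 -220.88349992  120.        ]
[ 619.6 -307.6   20. ] [ 619.4 -137.3   20. ] len 170.30426596687008 yaw 0.0764928578240924
base L [[ 619.35714607 -137.29397539   20.        ]
 [ 509.64238506 -139.42638799   20.        ]]
green [[ 572.4342497  -216.46287833  120.        ]]
[534.5 105.2 100. ] [539.4 326.2 100. ] len 221.06911220665867 yaw -1.2864638062079115
[[562.29370265 156.34404585 156.        ]
 [509.67728083 157.21960279 156.        ]] [535.98549174 156.78182432 156.        ]
blue [[564.83355043 273.64973319 156.        ]
 [512.06639929 275.18879695 156.        ]] [538.44997486 274.41926507 156.        ]
hinge [[ 557.34908347 -145.47409015   22.        ]
 [ 556.1546631  -305.09699811   22.        ]]
0.06 [[ 507.98983979 -146.41136029   60.        ]
 [ 503.96678839 -313.96090804   60.        ]]
0.07 [[ 507.59922304 -145.25774842   70.        ]
 [ 503.61154918 -311.33391394   70.        ]]
0.08 [[ 507.20860628 -144.10413654   80.        ]
 [ 503.25630998 -308.70691984   80.        ]]
0.09 [[ 506.81798953 -142.95052466   90.        ]
 [ 502.90107078 -306.07992574   90.        ]]
0.1 [[ 506.42737278 -141.79691279  100.        ]
 [ 502.54583157 -303.45293164  100.        ]]
```

```bash
python3 -m pendant '[[[32,43.5,0,9.4,0],[32,43.5,0,9.4,0],[32,43.5,0,9.4,0],[32,43.5,0,9.4,0],[32,43.5,0,9.4,0],[32,43.5,0,9.4,0],[32,43.5,0,9.4,0],[0,0,-30,0,0]]]'
```

```text
time_s: 2.2
eef_pos: [0.4685, -0.2155, 0.2035]
eef_rot: [0.003, 0.701, 0.713, 0.001]
wrist_force: [0.4, 0.7, -0.6]
opening: 0.0
```

```bash
python3 -m pendant '[[[0,0,-40,0,0],[0,0,-40,0,0],[0,0,-35,0,0],[15,0,0,0,0],[15,0,0,0,0],[12,0,0,0,0],[10,0,0,0,0],[8,0,0,0,0]]]'
```

```text
time_s: 3.2
eef_pos: [0.5263, -0.2176, 0.0869]
eef_rot: [0.001, 0.703, 0.711, 0.0]
wrist_force: [-1.2, -0.1, 0.6]
opening: -0.002
```

```bash
python3 -m pendant '[[[4,0,0,0,0],[4,0,0,0,0],[3,0,0,0,0],[0,0,0,0,0]]]'; python3 - <<'E'
from h import *
c=imaging.camera("scene");save(c,"s1.png",(140,130,250,220),6.5)
E
```

```text
time_s: 3.7
eef_pos: [0.5363, -0.2174, 0.0862]
eef_rot: [-0.0, 0.703, 0.711, 0.0]
wrist_force: [0.1, -0.1, -0.5]
opening: -0.001
```

View pics/s1.png

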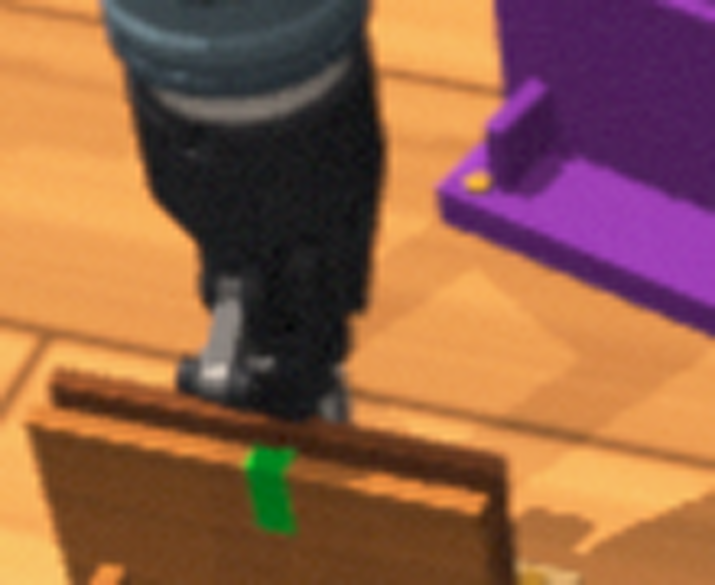

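The cheek is now nearly parallel to the fence behind the green band (crop px (270,450)), but I can't tell yet that it's shut. I'll keep pushing gently until the wrist feels contact.

```bash
python3 -m pendant '[[[2,0,0,0,0],[2,0,0,0,0],[0,0,0,0,0]]]'
```

```text
time_s: 4.12
eef_pos: [0.5399, -0.2174, 0.0862]
eef_rot: [-0.0, 0.703, 0.711, -0.0]
wrist_force: [-3.3, 0.4, 1.1]
opening: -0.001
```

```bash
python3 -m pendant '[[[1.5,0,0,0,0],[1.5,0,0,0,0],[0,0,0,0,0]]]'
```

```text
time_s: 4.5
eef_pos: [0.5402, -0.2174, 0.0861]
eef_rot: [-0.003, 0.703, 0.711, -0.002]
wrist_force: [-16.0, 0.2, 9.7]
opening: -0.0
```

The force has risen to 16 N with no further travel, so the cheek is shut. Backing off and going to the orange clamp.

```bash
python3 -m pendant '[[[-30,0,0,0,0],[-20,0,30,0,20],[0,0,55,0,85],[0,40,55,0,85],[10,60,24,0,85],[10,60,0,-1,85],[12,60,0,-1,85],[10,60,0,0,85]]]' && python3 -m pendant '[[[0,60,0,0,85],[0,34,0,0,85],[0,0,0,0,85]]]'; python3 - <<'E'
from h import *
for n in ("scene","top"):
    c=imaging.camera(n);np.save(n+".npy",c,allow_pickle=True)
    find(n,c,["clamp_grip","cheek_top"])
c=np.load("scene.npy",allow_pickle=True).item();a=c["img"][165:215,145:225,::-1];b=c["img"][150:260,310:450,::-1]
a=cv2.resize(a,(480,300),interpolation=cv2.INTER_CUBIC);b=cv2.resize(b,(350,275),interpolation=cv2.INTER_CUBIC)
out=np.zeros((580,480,3),np.uint8);out[:300]=a;out[300:575,:350]=b;cv2.imwrite("pics/z2.png",out)
E
```

```text
time_s: 5.5
eef_pos: [0.5354, 0.0586, 0.2454]
eef_rot: [0.001, 0.716, 0.698, 0.001]
wrist_force: [0.5, -0.1, -0.4]
opening: 0.992
time_s: 5.88
eef_pos: [0.5346, 0.1531, 0.2449]
eef_rot: [0.0, 0.714, 0.7, 0.0]
wrist_force: [0.5, 0.1, -0.4]
opening: 0.999
scene tip_of clamp_grip 0.73 [542 160 156] px [362 213]
scene tip_of cheek_top 0.86 [ 752 -307  124] px [100 255]
scene tip_of cheek_top 0.76 [ 558 -220  122] px [181 194]
scene tip_of cheek_top 0.71 [308 269 124] px [422 159]
top tip_of clamp_grip 0.63 [539 158 154] px [213 201]
top tip_of clamp_grip 0.54 [ 567 -227    4] px [358 194]
top tip_of cheek_top 0.86 [ 559 -224  117] px [365 193]
top tip_of cheek_top 0.77 [ 755 -303  119] px [393 118]
top tip_of cheek_top 0.56 [ 296 -162  120] px [342 297]
```

View pics/z2.png

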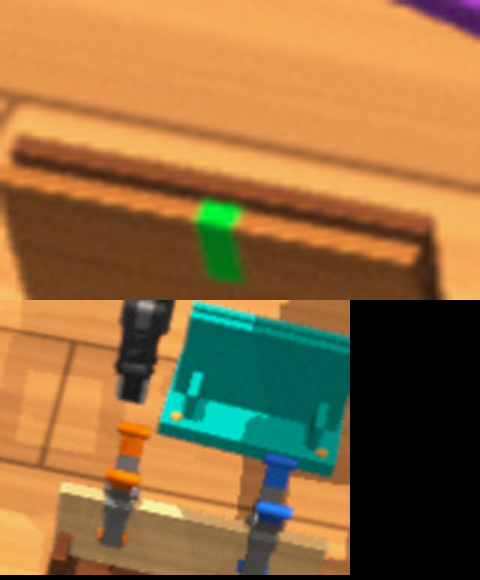

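The cheek is flush against the sandwich (top of z2, (220,215)), and the gripper hovers over the orange clamp. Descending and squeezing.

```bash
python3 -m pendant '[[[1.5,3.5,-30,0,85],[0,0,-40,0,85],[0,0,-30,0,85],[0,0,-10,0,85],[0,0,0,0,85],[0,0,0,0,70]]]'
```

```text
time_s: 6.92
eef_pos: [0.5375, 0.154, 0.1364]
eef_rot: [0.001, 0.716, 0.698, 0.001]
wrist_force: [0.7, -0.6, 0.2]
opening: 0.828
```

```bash
python3 -m pendant '[[[0,0,0,0,60],[0,0,0,0,52],[0,0,0,0,44],[0,0,0,0,36],[0,0,0,0,36],[0,0,0,0,36],[0,0,0,0,36]]]'; python3 - <<'E'
from h import *
out=np.zeros((600,600,3),np.uint8)
for i,(n,b) in enumerate((("scene",(330,180,430,230)),("top",(160,160,260,210)))):
    c=imaging.camera(n); x0,y0,x1,y1=b
    out[i*300:i*300+300]=cv2.resize(c["img"][y0:y1,x0:x1,::-1],(600,300),interpolation=cv2.INTER_CUBIC)
cv2.imwrite("pics/z3.png",out)
E
```

```text
time_s: 7.8
eef_pos: [0.5418, 0.1543, 0.1411]
eef_rot: [0.005, 0.716, 0.698, 0.005]
wrist_force: [1.8, -0.4, 18.9]
opening: 0.427
```

View pics/z3.png

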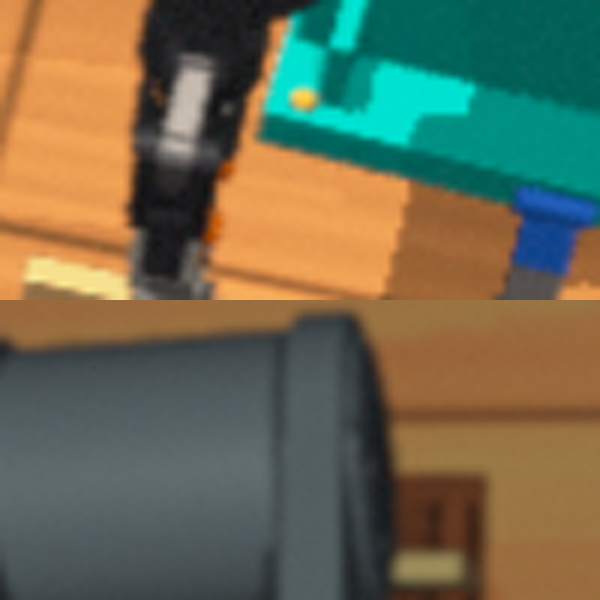

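The fingers have closed to 36.5 mm on the handles (orange tips visible at (222,195) in the crop), so the jaws are open wide. The 19 N upward force is the tips rising as they close. Lifting straight up.

```bash
python3 -m pendant '[[[0,0,8,0,36],[0,0,10,0,36],[0,0,20,0,36],[0,0,40,0,36],[0,0,45,0,36],[0,0,0,0,36]]]'; python3 - <<'E'
from h import *
for n in ("scene","top"):
    c=imaging.camera(n);np.save(n+".npy",c,allow_pickle=True)
    find(n,c,["clamp","spare"])
    if n=="scene": save(c,"s4.png",(320,130,450,250),5)
E
```

```text
time_s: 8.65
eef_pos: [0.5384, 0.1544, 0.2624]
eef_rot: [0.002, 0.716, 0.698, 0.003]
wrist_force: [-0.1, 0.4, -0.6]
opening: 0.426
scene tip_of clamp 0.8 [532 160 230] px [367 183]
scene tip_of clamp 0.69 [538 278 109] px [417 239]
scene tip_of spare 0.92 [537 277 107] px [416 239]
```

View pics/s4.png

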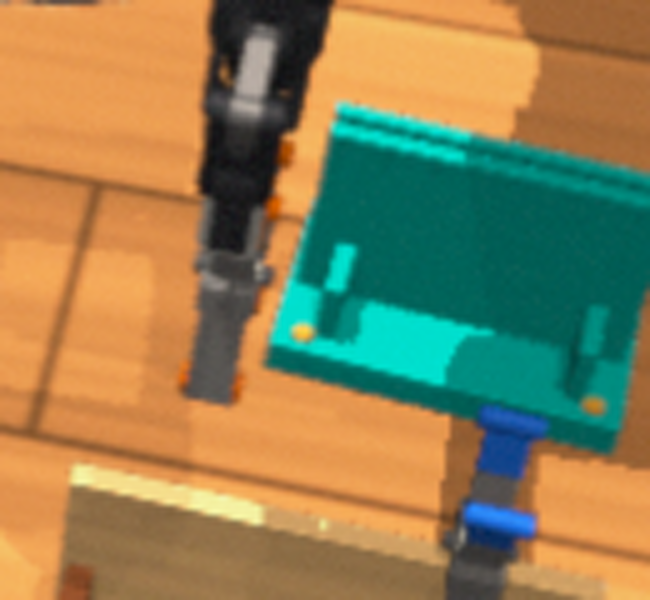

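The clamp is held jaws down and open, and the blue one is untouched on the rack. Carrying it over the jig and measuring clamp against mark in the same pictures.

```bash
python3 -m pendant '[[[0,-25,0,0,36],[5,-55,0,1,36],[5,-60,0,1,36],[5,-60,0,0.5,36],[5,-60,0,0,36],[5,-60,0,0,36],[2.5,-40,0,0,36],[0,-14,0,0,36]]]' && python3 -m pendant '[[[0,0,-20,0,36],[0,0,0,0,36]]]'; python3 - <<'E'
from h import *
print(monitor.get_obs()["eef_pos"])
out=np.zeros((600,600,3),np.uint8)
for i,(n,b) in enumerate((("scene",(150,130,250,230)),("top",(310,150,410,210)))):
    c=imaging.camera(n); np.save(n+".npy",c,allow_pickle=True); x0,y0,x1,y1=b
    find(n,c,["clamp","clamp_grip","mark"])
    if i==0: cv2.imwrite("pics/z5.png",cv2.resize(c["img"][y0:y1,x0:x1,::-1],(600,600),interpolation=cv2.INTER_CUBIC))
E
```

```text
time_s: 9.95
eef_pos: [0.563, -0.2221, 0.2563]
eef_rot: [-0.001, 0.701, 0.713, -0.0]
wrist_force: [-1.0, 0.0, -0.7]
opening: 0.421
time_s: 10.2
eef_pos: [0.5624, -0.2184, 0.2353]
eef_rot: [-0.003, 0.7, 0.714, -0.0]
wrist_force: [-0.7, 0.4, -1.1]
opening: 0.423
[ 0.56244397 -0.21839493  0.2352751 ]
scene tip_of clamp 0.56 [ 555 -216  205] px [178 165]
scene tip_of clamp 0.41 [ 572 -210  118] px [184 201]
scene tip_of clamp_grip 0.61 [ 566 -212  249] px [174 152]
scene tip_of mark 0.52 [ 574 -216  118] px [180 201]
top tip_of clamp 0.45 [ 562 -219  204] px [370 189]
```

View pics/z5.png

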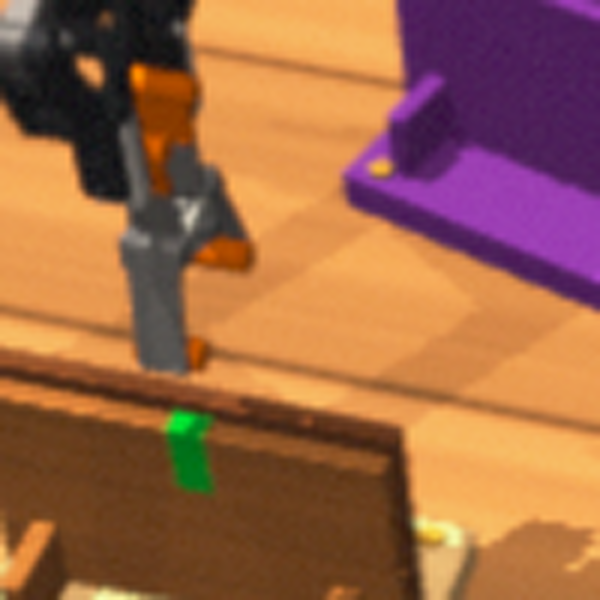

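The clamp appears tilted in the hand (far pad at crop (225,255), near pad at (200,350)). I'll overlay the expected geometry before going further.

```bash
python3 - <<'E'
from h import *
c=np.load("scene.npy",allow_pickle=True).item()
T=np.array([.5624,-.2184,.2353]); O=T+[0,.0,-.032]
def cr(P): return np.round((proj(c,P)-[150,130])*6).astype(int).tolist()
print("grasp",cr(T+[0,0,.02]),"tip+x in/out",cr(T+[[.018,0,0],[.032,0,0]]),"tip-x",cr(T+[[-.018,0,0],[-.032,0,0]]))
def pts(O,al,tilt):
    out={}
    for s in(1,-1):
        for nm,x,z,sg in(("handle",26,47,-1),("pad",12,-45,1)):
            # arm s turned by al: handle goes inward
            a=-s*al
            X=s*x*np.cos(a)+z*np.sin(a); Z=-s*x*np.sin(a)+z*np.cos(a)
            t=tilt; X,Z=X*np.cos(t)+Z*np.sin(t),-X*np.sin(t)+Z*np.cos(t)
            out[nm+("+x" if s>0 else "-x")]=cr(O+np.array([[X,-13,Z],[X,13,Z]])/1000)
    return out
for t in(0,.25,.5,.8): print(t,pts(O,.27,t))
im=cv2.resize(c["img"][:,:,::-1][130:205,150:225],(750,750),interpolation=cv2.INTER_CUBIC)[:600]
t=np.load("top.npy",allow_pickle=True).item()["img"][150:210,320:400,::-1]
cv2.imwrite("pics/z6.png",im)
E
```

```text
grasp [[130, 109]] tip+x in/out [[118, 191], [100, 220]] tip-x [[161, 121], [178, 94]]
0 {'handle+x': [[77, 126], [152, 140]], 'pad+x': [[109, 353], [180, 367]], 'handle-x': [[109, 77], [183, 91]], 'pad-x': [[163, 261], [232, 274]]}
0.25 {'handle+x': [[64, 162], [139, 177]], 'pad+x': [[123, 341], [194, 355]], 'handle-x': [[92, 99], [166, 113]], 'pad-x': [[171, 229], [239, 242]]}
0.5 {'handle+x': [[53, 203], [129, 217]], 'pad+x': [[138, 322], [207, 336]], 'handle-x': [[76, 130], [151, 144]], 'pad-x': [[175, 196], [244, 209]]}
0.8 {'handle+x': [[47, 252], [122, 267]], 'pad+x': [[153, 292], [222, 305]], 'handle-x': [[60, 175], [135, 189]], 'pad-x': [[176, 159], [245, 172]]}
```

View pics/z6.png

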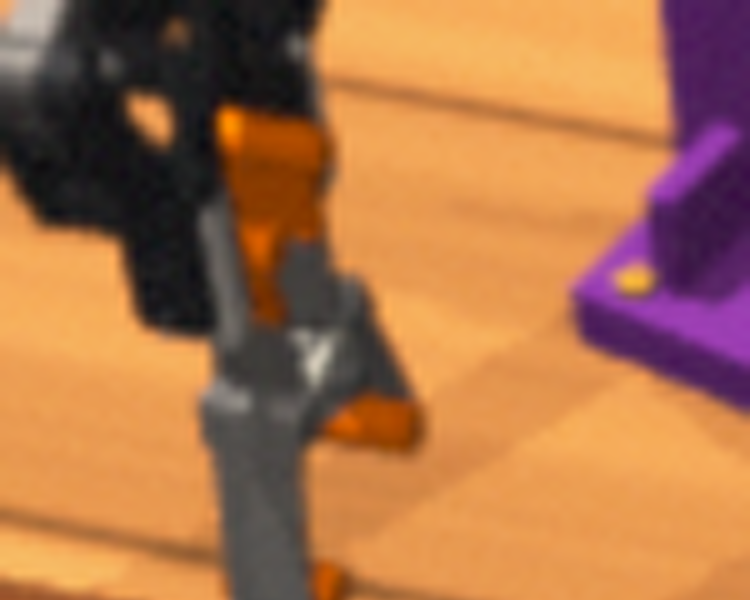

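```bash
cat > fit.py <<'E'
from h import *
from scipy.optimize import least_squares
def model(p,al=.27):
    O=np.array(p[:3]);t,yw=p[3:5]
    def P(s,x,y,z):
        a=-s*al
        X=s*x*np.cos(a)+z*np.sin(a); Z=-s*x*np.sin(a)+z*np.cos(a)
        X,Z=X*np.cos(t)+Z*np.sin(t),-X*np.sin(t)+Z*np.cos(t)
        return O+np.array([X*np.cos(yw)-y*np.sin(yw),X*np.sin(yw)+y*np.cos(yw),Z])/1000
    return np.array([P(1,12,13,-45),P(-1,12,13,-45),P(-1,26,-13,47),P(-1,26,13,47)])
E
python3 - <<'E'
from fit import *
c=np.load("scene.npy",allow_pickle=True).item()
obs=np.array([(202,352),(247,254),(138,75),(191,87)])/6+[150,130]
T=np.array([.5624,-.2184,.2353])
def res(p): return np.r_[(proj(c,model(p))-obs).ravel()/.6,(p[0]-T[0])/.004,(p[2]-T[2]+.032)/.003,p[3]/.2,(p[4]-.02)/.03]
s=least_squares(res,[*(T-[0,0,.032]),0,0],x_scale=[.01]*3+[.1]*2)
print(np.round(s.x,4),np.round((proj(c,model(s.x))-obs)*6))
hsv=cv2.cvtColor(c["img"],cv2.COLOR_RGB2HSV);m=cv2.inRange(hsv,(50,150,100),(70,255,255))
v,u=np.nonzero(m);print("green",u.min(),u.max(),v.min(),v.max())
t=np.load("top.npy",allow_pickle=True).item()
cv2.imwrite("pics/z7.png",cv2.resize(t["img"][155:225,320:410,::-1],(720,560),interpolation=cv2.INTER_CUBIC))
for z in(.12,):print(ray_z(c,np.array([[167,412],[210,415],[190,408],[188,432],[189,420]])/6+[150,130],z)*1e3)
E
```

```text
[ 0.5569 -0.2136  0.2039  0.0644  0.0103] [[  1.   3.]
 [  5.   2.]
 [-14.  -2.]
 [  8.  -1.]]
green 178 184 198 211
[[ 570.08557795 -223.44846128  120.        ]
 [ 567.4363465  -208.14293613  120.        ]
 [ 566.11576095 -216.31990095  120.        ]
 [ 577.16594927 -212.47420792  120.        ]
 [ 571.66166241 -214.3895946   120.        ]]
```

View pics/z7.png

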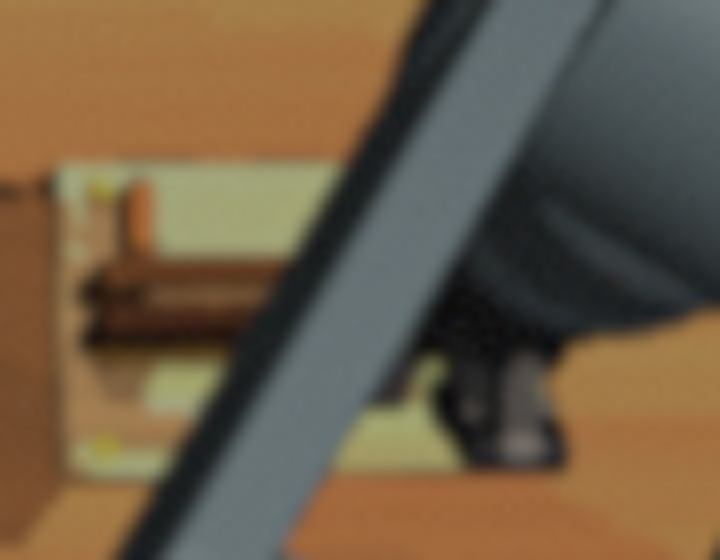

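```bash
python3 -m pendant '[[[3,-1,-5,0,36],[2,-0.5,-10,0,36],[0,0,-10,0,36],[0,0,0,0,36],[0,0,0,0,36]]]'; python3 - <<'E'
from h import *
c=imaging.camera("scene"); np.save("scene.npy",c,allow_pickle=True)
print(monitor.get_obs()["eef_pos"])
find("scene",c,["clamp","clamp_grip"])
im=cv2.resize(c["img"][:,:,::-1][135:210,150:230],(800,750),interpolation=cv2.INTER_CUBIC)[:600+150][150:]
cv2.imwrite("pics/z8.png",im)
E
```

```text
time_s: 11.22
eef_pos: [0.5687, -0.2214, 0.2127]
eef_rot: [-0.0, 0.7, 0.714, -0.0]
wrist_force: [0.2, 0.2, -0.8]
opening: 0.425
[ 0.56889121 -0.22146689  0.21302041]
scene tip_of clamp 0.77 [ 563 -218  183] px [177 175]
scene tip_of clamp_grip 0.62 [ 572 -218  228] px [172 162]
scene tip_of clamp_grip 0.27 [774 -45   0] px [231 330]
```

View pics/z8.png

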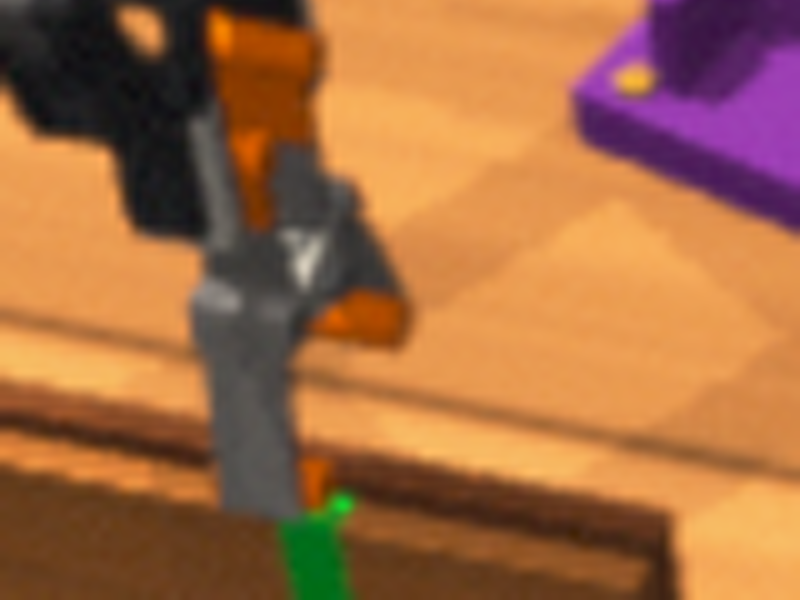

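```bash
python3 - <<'E'
from fit import *
c=np.load("scene.npy",allow_pickle=True).item()
obs=np.array([(320,487),(399,322),(218,38),(311,53)])/10+[150,150]
T=np.array([.5688,-.2214,.2130])
for sx in(.004,.1):
    def res(p): return np.r_[(proj(c,model(p))-obs).ravel()/.6,(p[0]-T[0])/sx,(p[2]-T[2]+.032)/.003,p[3]/.2,(p[4]-.02)/.03]
    s=least_squares(res,[*(T-[0,0,.032]),0,0],x_scale=[.01]*3+[.1]*2)
    print(np.round(s.x,4),np.round((proj(c,model(s.x))-obs)*10))
# mark lower edges on fence +x face (u: 14 mm band), px in crop: left bottom(285..), compare
for yc in(-.2165,-.2155,-.2145):
  for x,z in((.5777,.12),(.5777,.112)):
    print(yc,z,np.round((proj(c,[[x,yc-.007,z],[x,yc+.007,z]])-[150,150])*10).tolist())
E
```

```text
[ 0.5643 -0.2166  0.181   0.0585  0.007 ] [[  5.   5.]
 [  9.   5.]
 [-21.  -8.]
 [  8.  -0.]]
[ 0.5619 -0.2179  0.1787  0.0567  0.0062] [[  5.   3.]
 [  8.   5.]
 [-21.  -8.]
 [  8.  -1.]]
-0.2165 0.12 [[264.0, 512.0], [325.0, 524.0]]
-0.2165 0.112 [[270.0, 538.0], [331.0, 550.0]]
-0.2155 0.12 [[268.0, 513.0], [330.0, 525.0]]
-0.2155 0.112 [[274.0, 539.0], [335.0, 551.0]]
-0.2145 0.12 [[273.0, 514.0], [334.0, 526.0]]
-0.2145 0.112 [[278.0, 539.0], [339.0, 552.0]]
```

```bash
python3 -m pendant '[[[1,3.5,0,0,36],[0,0,-5,0,36],[0,0,-8,0,36],[0,0,-8,0,36],[0,0,-6,0,36],[0,0,0,0,36],[0,0,0,0,36]]]'; python3 - <<'E'
from h import *
c=imaging.camera("scene"); np.save("scene.npy",c,allow_pickle=True)
print(monitor.get_obs()["eef_pos"])
im=cv2.resize(c["img"][:,:,::-1][145:215,150:230],(800,700),interpolation=cv2.INTER_CUBIC)[100:]
cv2.imwrite("pics/z9.png",im)
E
```

```text
time_s: 12.25
eef_pos: [0.5698, -0.2179, 0.1858]
eef_rot: [-0.0, 0.7, 0.714, 0.0]
wrist_force: [0.3, 0.2, -2.6]
opening: 0.427
[ 0.56979489 -0.21795131  0.18594766]
```

View pics/z9.png

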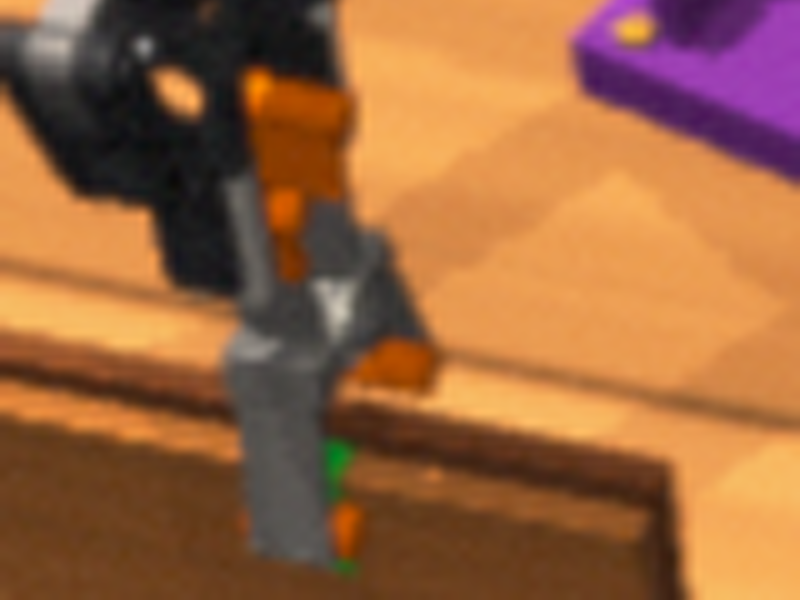

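```bash
python3 - <<'E'
from fit import *
c=np.load("scene.npy",allow_pickle=True).item()
off=np.array([150,155])
obs=np.array([(352,530),(427,364),(346,108)])/10+off
T=np.array([.5698,-.2179,.1859])
for sx in(.004,.1):
    def res(p): return np.r_[(proj(c,model(p)[[0,1,3]])-obs).ravel()/.6,(p[0]-T[0])/sx,(p[2]-T[2]+.032)/.003,p[3]/.2,(p[4]-.02)/.03]
    s=least_squares(res,[*(T-[0,0,.032]),0,0],x_scale=[.01]*3+[.1]*2)
    print(np.round(s.x,4),np.round((proj(c,model(s.x)[[0,1,3]])-obs)*10).tolist(),model(s.x)[:2].round(4).tolist())
for yc in(-.2165,-.2145,-.2125):
  print(yc,np.round((proj(c,[[.5777,yc+.007,.12],[.5687,yc+.007,.12],[.5777,yc+.007,.09]])-off)*10).tolist())
E
```

```text
[ 0.566  -0.2141  0.1555  0.0715  0.0234] [[1.0, 2.0], [2.0, 1.0], [-3.0, -1.0]] [[0.5863, -0.2006, 0.1138], [0.5393, -0.2017, 0.1171]]
[ 0.5641 -0.2151  0.1537  0.0687  0.0218] [[1.0, 1.0], [2.0, 1.0], [-3.0, -2.0]] [[0.5845, -0.2017, 0.112], [0.5375, -0.2027, 0.1152]]
-0.2165 [[325.0, 474.0], [342.0, 445.0], [345.0, 570.0]]
-0.2145 [[334.0, 476.0], [351.0, 446.0], [353.0, 572.0]]
-0.2125 [[343.0, 478.0], [359.0, 448.0], [362.0, 573.0]]
```

The clamp straddles the edge and is centred on the mark to within about 1 mm (green shows at (340,460) and pad at (352,530) in the crop). Lowering to the stop with a 2 mm x correction.

```bash
python3 -m pendant '[[[-1,0,-6,0,36],[-1,0,-7,0,36],[0,0,-6,0,36],[0,0,-3,0,36],[0,0,0,0,36]]]'
```

```text
time_s: 12.92
eef_pos: [0.5675, -0.2177, 0.1632]
eef_rot: [-0.0, 0.7, 0.714, -0.0]
wrist_force: [2.3, 0.2, -1.8]
opening: 0.425
```

```bash
python3 -m pendant '[[[0,0,-2,0,36],[0,0,-1.5,0,36],[0,0,0,0,36]]]'
```

```text
time_s: 13.3
eef_pos: [0.568, -0.2183, 0.1615]
eef_rot: [0.001, 0.7, 0.714, -0.0]
wrist_force: [0.2, 1.0, 6.6]
opening: 0.422
```

Contact at TCP z 0.1615, 20 mm above the value on the rack, as expected for a seated core. I'll press a little more and follow down while opening, so the pads don't drag the clamp up.

```bash
python3 -m pendant '[[[0,0,-1.5,0,36],[0,0,-1.5,0,39],[0,0,-1.5,0,42],[0,0,-1.5,0,45],[0,0,-1.5,0,48],[0,0,0,0,51],[0,0,0,0,54]]]'
```

```text
time_s: 14.18
eef_pos: [0.567, -0.2176, 0.1522]
eef_rot: [-0.001, 0.7, 0.714, -0.0]
wrist_force: [-0.6, -0.7, -0.7]
opening: 0.629
```

```bash
python3 -m pendant '[[[0,0,0,0,70],[0,0,0,0,85],[0,0,5,0,85],[0,0,20,0,85],[0,0,45,0,85],[0,0,50,0,85],[-30,-30,0,0,85],[-40,-40,0,0,85]]]' && python3 -m pendant '[[[-40,-40,0,0,85],[-40,-40,0,0,85],[-40,-40,0,0,85],[-20,-20,0,0,85],[0,0,0,0,85]]]'; python3 - <<'E'
from fit import *
cs={}
for n in ("scene","top"):
    c=imaging.camera(n);np.save(n+".npy",c,allow_pickle=True);cs[n]=c
    find(n,c,["clamp","clamp_grip","cheek_top","spare","glue","jar","screwdriver"])
    hsv=cv2.cvtColor(c["img"],cv2.COLOR_RGB2HSV)
    for nm,lo,hi in(("green",(50,150,80),(70,255,255)),("orange",(6,225,120),(18,255,255))):
        k,l,s,ce=cv2.connectedComponentsWithStats(cv2.inRange(hsv,lo,hi))
        for i in range(1,k):
            u,v=ce[i]
            if s[i,4]>2 and ((n=="scene" and 150<u<225 and 150<v<235) or (n=="top" and 330<u<400 and 165<v<215)): print(n,nm,s[i],ce[i].round(1),(ray_z(c,[ce[i]],.176)[0]*1e3).round(1))
p=[.565,-.2150,.129,0,.017]
print("expected handles, -x/+x ends", proj(cs["scene"],model(p,.133)[2:]).round(1).tolist(),proj(cs["top"],model(p,.133)[2:]).round(1).tolist())
print("pad", proj(cs["scene"],model(p,.133)[:1]).round(1).tolist())
E
```

```text
time_s: 15.18
eef_pos: [0.4981, -0.2883, 0.2757]
eef_rot: [0.002, 0.699, 0.715, 0.0]
wrist_force: [-0.1, -0.8, -1.2]
opening: 0.997
time_s: 15.8
eef_pos: [0.3565, -0.4296, 0.2744]
eef_rot: [0.001, 0.702, 0.713, -0.0]
wrist_force: [0.2, -0.5, -0.2]
opening: 0.994
scene tip_of clamp 0.86 [ 564 -217  130] px [181 194]
scene tip_of clamp_grip 0.67 [ 572 -218  176] px [176 181]
scene tip_of cheek_top 0.94 [ 753 -304  124] px [102 256]
scene tip_of cheek_top 0.78 [ 561 -220  120] px [181 196]
scene tip_of cheek_top 0.78 [308 270 121] px [422 160]
scene tip_of spare 0.58 [534 277 109] px [417 237]
scene tip_of glue 0.84 [774 -45  -3] px [230 331]
scene tip_of jar 0.58 [802 122   4] px [310 363]
scene tip_of screwdriver 0.7 [469   7   2] px [293 222]
scene green [184 208   1   3   3] [184. 209.] [ 640.  -172.3  176. ]
scene orange [175 170  13  13 112] [181.3 175.2] [ 553.7 -213.9  176. ]
scene orange [168 183  12   7  53] [173.8 186.2] [ 587.5 -216.2  176. ]
scene orange [185 213   3   5  11] [185.6 214.9] [ 653.4 -163.4  176. ]
top tip_of clamp 0.76 [ 569 -218  127] px [363 189]
top tip_of clamp 0.3 [ 566 -224    4] px [357 194]
top tip_of clamp_grip 0.85 [ 569 -215  176] px [366 187]
top tip_of clamp_grip 0.64 [537 216  -1] px [202 206]
top tip_of cheek_top 0.88 [ 559 -226  119] px [366 193]
top tip_of cheek_top 0.88 [ 749 -306  118] px [395 120]
top tip_of cheek_top 0.82 [ 290 -164  118] px [343 300]
top tip_of spare 0.54 [540 277 108] px [170 202]
top tip_of glue 0.64 [774 -50  -4] px [295 123]
top tip_of jar 0.79 [800 120  -3] px [236 115]
top tip_of screwdriver 0.92 [469   1   1] px [278 229]
top tip_of screwdriver 0.74 [ 563 -226  121] px [366 192]
top orange [363 180   5   2  10] [365.  180.5] [ 584.8 -214.3  176. ]
top orange [363 195  10   3  18] [367.7 195.6] [ 548.1 -220.1  176. ]
expected handles, -x/+x ends [[176.2, 170.3], [187.9, 172.4]] [[371.4, 196.4], [360.6, 196.7]]
pad [[187.2, 215.6]]
```

```bash
python3 - <<'E'
from fit import *
c=np.load("top.npy",allow_pickle=True).item()
hsv=cv2.cvtColor(c["img"],cv2.COLOR_RGB2HSV)
w=c["img"].astype(int)
print("R-B");print((w[...,0]-w[...,2])[177:200,356:378])
s=np.load("scene.npy",allow_pickle=True).item()
obs=np.array([(186.3,215),(176,170.5),(187.7,172.8)])
def res(p): return np.r_[(proj(s,model([*p[:4],p[4]],.133)[[0,2,3]])-obs).ravel()/.6,(p[0]-.565)/.004,(p[2]-.129)/.002,p[3]/.2,(p[4]-.02)/.06]
r=least_squares(res,[.565,-.215,.129,0,.02],x_scale=[.01]*3+[.1]*2);print(r.x.round(4))
E
```

```text
R-B
[[ 41  41  41  40  43  52  63  67  68  66  66  65  64  66  62  55  44  36
   35  34  34  30]
 [ 41  41  42  41  46  65  92 104 104 103 101 102 103 102 100  83  58  43
   39  38  35  29]
 [ 44  43  43  43  46  70 110 132 135 134 135 133 132 134 126  99  67  52
   49  49  44  34]
 [ 43  43  43  41  44  67 105 131 137 133 134 133 127 118 110  90  67  59
   59  62  56  43]
 [ 40  38  36  34  36  52  83 110 112 115 113 111  93  80  74  66  59  58
   65  68  64  47]
 [ 33  25  22  21  22  34  63  80  83  81  77  66  57  51  51  50  51  57
   66  69  65  49]
 [ 41  30  13   8  10  24  39  46  48  47  44  39  41  44  44  46  47  56
   66  69  65  50]
 [ 69  62  29   8   5  12  19  22  20  20  24  31  39  43  44  43  45  54
   66  67  64  48]
 [ 91  84  45  15   5   6   5   6   6   9  20  33  41  44  45  45  46  56
   64  68  65  54]
 [ 88  76  48  20   9   7   7   6   7  12  28  47  55  58  59  60  62  69
   75  77  78  75]
 [ 80  63  40  18  12   9  10  11  11  13  30  54  73  82  84  86  90  93
   94  95  95  95]
 [ 75  51  24  13  12  12  11  13  11  13  20  38  62  85  95  97  97  97
[... 385 characters left out ...]
2  59]
 [ 55  41  22   9   7  20  41  51  57  58  59  68  83  92  93  92  84  72
   64  63  64  62]
 [ 49  38  19   8  10  42  85 104 110 112 110 112 122 128 127 125 106  79
   64  62  65  63]
 [ 40  29  14   5  11  51 106 130 138 144 140 140 143 145 146 136 113  75
   56  52  54  51]
 [ 42  37  17   5  11  46  99 131 135 134 133 135 140 137 138 130 103  65
   37  29  30  32]
 [ 65  61  33  10   9  33  74  93  98  94 100 105 108 109 113 105  80  49
   30  32  32  32]
 [ 86  78  45  12   5  17  33  43  43  48  56  64  71  73  75  70  61  53
   53  53  55  57]
 [ 81  73  41  10   1   2   5   9  20  37  51  63  65  66  64  62  62  61
   63  62  61  66]]
[ 0.5647 -0.2161  0.1289  0.0205 -0.021 ]
```

```bash
python3 -c "
from bench import order,monitor
print(order.hand_in(), monitor.get_obs()['time_s'])"
```

```text
the job is handed in; nothing more can be done
the job is handed in; nothing more can be done
```

I shut the cheek first, then squeezed the orange clamp off the rack and clipped it over the jig's top edge at the green mark. I handed the job in at about 17 s by the robot's clock. No verdict came back.

- **Cheek:** I pushed it until the wrist force rose to 16 N with no further travel. The cheek's top edge is at x ≈ 0.560 m, which matches the shut position.
- **Clamp height:** its origin sits at 127 to 130 mm above the bench, against 129 mm expected when fully down. The tool also touched down 20 mm higher than on the rack, matching the jig's 20 mm taller edge.
- **Centring:** the clamp was 1 to 2 mm from the mark, and the two cameras differ by about that much. In the overhead view it was turned about 2°, against about 1° for the jig.
- **Lean across the edge:** the measurements disagree. A fit to the scene camera's picture gave about 0.02 rad, while the networks' points from that camera suggested up to about 0.17 rad.
- **Other items:** the blue clamp, glue bottle, jar and screwdriver showed no movement beyond measuring noise of a few millimetres. The gripper was clear of everything.

I had used all 12 picture views by then, so the checks after release were numeric (networks and pixel values) and I did not look at the final scene myself.

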